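# Fit the lap to the flat-lap machine and lock it with the spring clip

### The arm

A 7-joint arm with a two-finger parallel gripper is mounted at the origin on the work surface. World frame = base frame: x ahead of the robot, y to its left, z up, the work surface at z = 0. Lengths are in mm, angles in degrees, forces in N, time in s.
With the tool pointing down it reaches from about 425 to 875 mm from the base axis. Payload 4.7 kg.
Tool frame: the origin (TCP) lies on the centre line of the jaws, within the pads' length; the fingertips stand 17 mm ahead of it and the grasp point (between the pads) lies 2 mm behind it; z points along the fingers, y is the direction in which the jaws open and shut (so a half turn about z gives the same grasp; the last joint's range is limited). The gripper opens to 87 mm and grips with 3 to 60 N. Pads are 19 mm wide; open, the fingers measure 117 mm over their backs; the gripper's body (75 mm by 190 mm) begins 51 mm behind the grasp point.
Start: joints at [77.126, 18.392, -4.016, 83.108, 1.295, 78.541, -3.26], TCP at [153.727, -631.579, 239.587] pointing down, gripper open.
Joint ranges: [-163.93, 163.93], [-17.29, 119.83], [-79.2, 71.16], [3.27, 140.29], [-89.18, 269.18], [5.43, 117.66], [-154.24, 154.24]. Speed limits (degrees/s): [147.25, 147.25, 180, 180, 180, 180, 180].

### API

Orientations are given as [roll, pitch, yaw] about the fixed x, y, z axes, in that order (R = Rz(yaw) Ry(pitch) Rx(roll)).
In Python, from workcell import readout, viewer, ticket, models gives the robot as it stands.
- The arm moves only by the tool step_arm, never from a script. Its argument "steps" is one flat list of numbers, 4 for each row, row after row: the shift along the world's x, y, z each as a share of 120 mm, from -1 to 1, then the turn about the world's z as a share of 90 degrees, from -1 to 1. In form: [x, y, z, yaw, x, y, z, yaw, ...]. A call has exactly 10 rows; each row is the pose to reach, as a shift and turn from the pose commanded when the call began; what a row does not reach only later rows make up. A row lasts 1/8 s, in which the tool goes at most 62.5 mm and 10.7 degrees, less where a joint would pass 70% of its speed; a pose out of reach is approached as far as the arm can. A call with a number of a shift or a turn outside -1 to 1 is refused whole. A call with a gripper value outside its range is refused whole. "claw" is the gripper's target within -1 to 1 (shut at 1, half-way at 0, fully open at -1), set as the call begins (left out, the last holds). The fingers move at their own pace and stop on an object; the grip force is fixed at half the most. Time passes only in rows, so rows that repeat a pose let the fingers close, or fill a call up. It gives the time, the measured TCP pose, the force and the opening at its end, in the units of the state.
- readout.get_state(): the state, without advancing time (a new reading comes with each control period).
- viewer.grab_frame(name): name is "side" or "top"; returns the picture (480x640x3 uint8, red, green, blue); there is no depth.
- viewer.camera_info(name): a dict with "mtx" (3x3 intrinsics, pixels), "R" (3x3) and "t" (3): a world point X has camera coordinates R X + t. Camera axes: x right, y down, z forward; pixel columns grow to the right and rows downward; lengths in mm; the calibration is good to about 2 mm. A picture is of the moment at which its call begins. camera_info takes no time and is no camera call.
- ticket.sign_off(): hands the job in, once; it reports no verdict.
Trained networks look in the newest picture that a camera, given by its name, has taken for a name from the list of things; names that differ only in an ending like _2 or _b are one class to them, and where a whole thing is asked for, a point or a joint stands for the part that bears it (a point fixed in the world has none). Each returns a list of dicts, best first, with "p" (0 to 1); they miss things now and then, are a little off and sometimes report something else, mostly with a low value. They report only what shows in the picture. A call takes as long as a camera call. They do not tell look-alikes from the thing itself.
- models.spot_in(camera, thing): "bbox" ([left, top, right, bottom] in pixels, round what is visible of it).
- models.regions_of(camera, thing): "pixels" (480x640 bool, what is visible of it) and "bbox" ([left, top, right, bottom] in pixels, round what is visible of it).
The state is a dict: "t": time; "qpos": joint angles; "dq": joint speeds; "effort": joint torques, N m; "position": TCP position; "ee_rot": TCP orientation; "wrist_force": force on the tool from outside, world axes, zero at the start; "torque": the same for the moment, N m; "width": finger opening in mm.
Only numpy, scipy, OpenCV 4.12 (cv2) and the standard library are available. Lean on these libraries where they do the work, as an engineer would, in place of code of your own. Each camera call takes 0.05 s, during which the arm holds its last target.

### The job

Put the copper polishing lap on the spindle of the green flat-lap machine, hub upwards and resting flat on the flange. Then push the dark spring-steel clip sideways into the groove above the hub until it is fully home, its seat bearing on the spindle, without forcing it: the push needs about 15 N, but once home its seat must not be jammed against the spindle with more than about 20 N. Let go of everything, and leave the pot of burs, the jar and the hammer where they are.

Things in the scene. Friction and masses are not known exactly. Their poses are not given: they have to be found in the camera images.
- machine: Bolted-down bench machine: green case 160 x 160 mm, 68 mm high. Origin under the case's centre, z up. On its vertical centre line: dark disc (90 mm diameter, top at 73 mm), steel flange (60 mm diameter, top 80 mm above the bench), then an upright steel spindle, 24 mm diameter, grooved all round, with a cone-pointed head; its top is 131 mm above the bench.
- spindle_groove (a point): Point on the spindle axis at the groove's lower edge, 114 mm above the bench, level with the hub top of a fitted lap; z up. The groove is 6.5 mm high (0.5 mm below to 6 mm above this point), 19 mm in diameter at its bottom; over it the 24 mm head runs to 11 mm above this point, then narrows to 12 mm diameter at 17 mm above.
- lap: Loose copper lap, 0.25 to 0.5 kg: disc 110 mm diameter and 12 mm thick with an aluminium hub, 42 mm diameter, on top (from 12 to 34 mm height) and a 28 mm bore right through. Lies on the bench, hub up. Origin at the centre of the underside, z up along the bore.
- clip: Loose dark spring-steel clip lying flat, 60 g: fork 4 mm thick, 36 mm wide, 62 mm long (x -56 to +5.5 mm) with two sprung jaws. Origin on its underside where the spindle axis lies when home; x points out of the mouth, so it is pushed along +x; z up. Short of home it may stay stuck where it is left.
- bur_pot: Bystander: loose wooden pot, 52 mm diameter and 45 mm high, full of steel burs that stand to 76 mm. Origin at the centre of the underside.
- jar: Bystander: loose small amber jar with a steel lid, 52 mm diameter and 50 mm high. Origin at the centre of the underside.
- hammer: Bystander: loose hammer, 200 mm long, lying along its x axis. Origin at its middle, underside.
- clip_grip (a point): Centre of the top of the red finger grip on the clip, at x = -45, z = 32 mm of the clip. The grip is 14 mm long (along x), 22 mm wide (y) and stands from 4 to 32 mm above the underside, on a shank 16 mm wide and 4 mm thick. Axes as the clip's.
- clip_mouth (a point): Midway between the clip's two round lips (8 mm diameter, 14.6 mm apart at rest, springing open sideways), at x = 1.5 mm of the clip. They meet the groove about 9 mm short of home; the push rises to about 15 N near 5 mm short, falls off as they pass the spindle's middle (1.5 mm short), then climbs steeply as the seat strikes the groove: home.
- clip_seat: The clip's cross piece behind the jaws, 36 mm wide; its flat front edge is the seat that strikes the groove bottom when the clip is home. Origin at the middle of that edge, on the underside, at x = -9.5 mm of the clip. Pressed home with 5 to 15 N it stays bearing there by itself.
Mind the look-alikes: they are no part of the job. What is meant by the clip is not turquoise or yellow, and is the larger of those in its own colour.

How it is judged:
By the outcome, as a careful person would: the job done as asked, in the order asked, and still so for the second after the job is handed in, with the robot touching nothing.
It also fails if it takes over 72 s, if anything falls off the work surface, if the arm or the gripper's body presses on something with over 40 N, if the wrist force passes 120 N, or if a joint passes its speed limit or range.

## Working session

There is one attempt and no reset: what is moved stays moved. The work goes in short steps, Python scripts to look and compute and a tool call to move; the robot and the scene stay as the last step left them, time stands still between calls to the robot, and variables do not carry over. Pictures are saved under pics/ and viewed, and the job is handed in when it is done.

Besides the shell and the picture viewer there is one more tool, called after "Request:" by a JSON object that holds its "method" and its "body". step_arm: Moves the arm, as the interface text tells. Shift numbers are shares of 120 mm and turn numbers shares of 90 degrees, none past 1 either way. Its arguments: {"type":"object","properties":{"steps":{"type":"array","items":{"type":"number","minimum":-1,"maximum":1}},"claw":{"type":"number"}},"required":["steps"]}

```bash
mkdir -p pics; ls; python3 - <<'E'
from workcell import readout, viewer, models
import cv2
print(readout.get_state())
for n in ("side","top"):
    im=viewer.grab_frame(n); cv2.imwrite(f"pics/{n}0.png",im[:,:,::-1])
    print(viewer.camera_info(n))
E
```

```text
pics
{'t': 0.0, 'qpos': array([77.12440143, 18.43964512, -4.01418235, 83.176213  ,  1.29351374,
       78.5398651 , -3.25974717]), 'dq': array([-0.09450355,  0.14822328, -0.05820732, -0.01732438,  0.09201915,
       -0.05898466,  0.00149939]), 'effort': array([-2.56890653e-04, -4.91287279e+01, -4.03944505e-01, -3.12530065e+01,
       -6.38576620e-02,  4.37631912e-02,  1.56412780e-04]), 'position': array([ 153.58436879, -631.05217483,  238.44316174]), 'ee_rot': array([-1.79889432e+02,  4.74368940e-03,  1.36840577e+01]), 'wrist_force': array([-0.38072466,  0.16018299, -0.28055511]), 'torque': array([-0.07273406,  0.01480655, -0.01036599]), 'width': 87.23441639037858}
{'mtx': array([[510.32019792,   0.        , 318.24486292],
       [  0.        , 510.32019792, 240.8237733 ],
       [  0.        ,   0.        ,   1.        ]]), 'R': array([[ 0.84252949, -0.53855971, -0.00987422],
       [-0.39674855, -0.60807094, -0.68763385],
       [ 0.36432766,  0.58326938, -0.72599048]]), 't': array([-522.28358066,  300.70479823,  860.76300873])}
{'mtx': array([[616.01146934,   0.        , 328.6102687 ],
       [  0.        , 616.01146934, 241.00848722],
       [  0.        ,   0.        ,   1.        ]]), 'R': array([[ 2.52526969e-02, -9.99677274e-01,  2.76585661e-03],
       [-9.90223570e-01, -2.53933716e-02, -1.37158512e-01],
       [ 1.37184482e-01,  7.24805922e-04, -9.90545250e-01]]), 't': array([ -23.90731192,  608.20439479, 1282.35018225])}
```

View pics/side0.png

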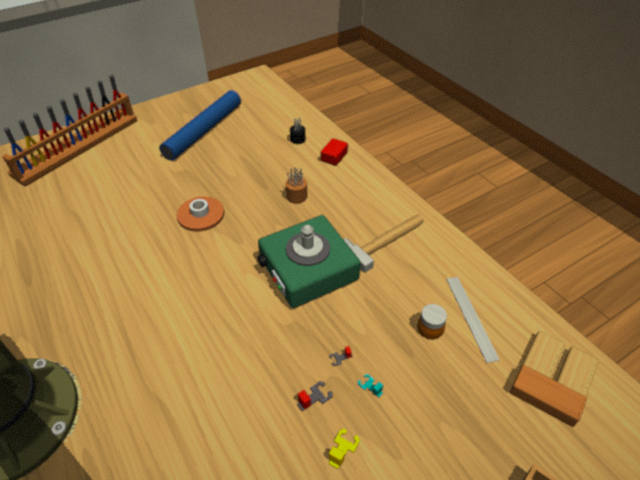

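View pics/top0.png

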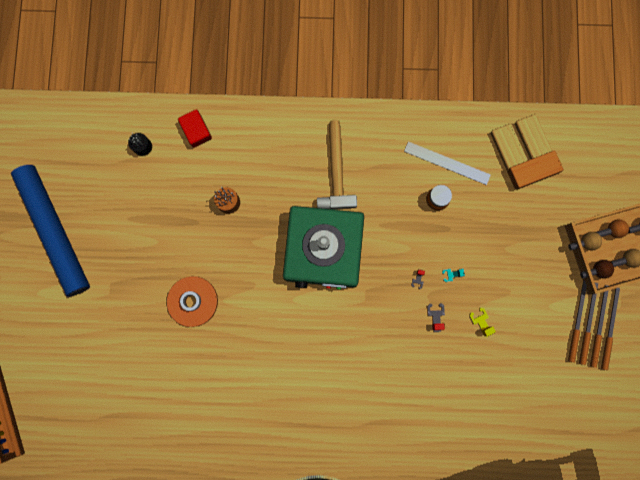

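Candidates for the clip in the top view are large dark (436,317), small dark (419,278), turquoise (453,275) and yellow (483,321). By the description I want the large dark one.

```bash
cat > h.py <<'E'
import numpy as np, cv2
from workcell import readout, viewer, models, ticket
CI={n:viewer.camera_info(n) for n in("side","top")}
def proj(n,X):
    c=CI[n]; p=c["mtx"]@(c["R"]@np.asarray(X,float)+c["t"]); return p[:2]/p[2]
def ray(n,uv):
    c=CI[n]; d=c["R"].T@np.linalg.inv(c["mtx"])@np.array([uv[0],uv[1],1.]); return -c["R"].T@c["t"], d/np.linalg.norm(d)
def atz(n,uv,z):
    o,d=ray(n,uv); return o+d*(z-o[2])/d[2]
def tri(a,b):
    o1,d1=ray("side",a);o2,d2=ray("top",b)
    s=np.linalg.lstsq(np.c_[d1,-d2],o2-o1,rcond=None)[0]
    p,q=o1+s[0]*d1,o2+s[1]*d2
    return (p+q)/2,np.linalg.norm(p-q)
def crop(im,c,w,h,k,fn):
    x,y=int(c[0]),int(c[1]); s=im[max(0,y-h):y+h,max(0,x-w):x+w]
    cv2.imwrite(fn,cv2.resize(s,None,fx=k,fy=k,interpolation=cv2.INTER_CUBIC)[:,:,::-1]); return max(0,x-w),max(0,y-h)
E
python3 - <<'E'
from h import *
a=viewer.grab_frame("side");b=viewer.grab_frame("top")
print(crop(a,(330,385),60,60,6,"pics/s_clip.png"),crop(b,(440,300),60,45,6,"pics/t_clip.png"))
print(crop(a,(308,255),60,60,6,"pics/s_mach.png"),crop(b,(325,247),60,50,6,"pics/t_mach.png"))
for n in("side","top"):
  for th in("lap","clip","machine","clip_grip","spindle_groove","clip_mouth","bur_pot","jar","hammer"):
    for r in models.regions_of(n,th)[:5]:
        ys,xs=np.nonzero(r["pixels"]); print(n,th,round(r["p"],2),[round(float(v),1) for v in r["bbox"]],len(xs),xs.mean().round(1),ys.mean().round(1))
E
```

```text
(270, 325) (380, 255)
(248, 195) (265, 197)
side lap 0.8 [177.7, 193.0, 224.2, 231.0] 1257 200.7 213.0
side clip 0.87 [296.0, 382.7, 332.8, 410.3] 530 312.1 396.5
side clip 0.87 [328.4, 430.6, 358.2, 467.3] 536 341.5 449.1
side clip 0.6 [358.7, 375.6, 382.3, 400.0] 254 372.0 385.1
side clip 0.53 [331.2, 343.8, 352.8, 364.5] 185 342.6 355.3
side machine 0.86 [254.7, 215.2, 362.1, 307.6] 6155 308.4 260.1
side clip_grip 0.95 [296.1, 379.6, 329.6, 410.5] 420 311.5 396.7
side clip_grip 0.71 [327.1, 430.4, 361.0, 468.6] 606 341.5 448.8
side clip_grip 0.53 [359.9, 373.1, 379.3, 398.7] 265 371.9 385.3
side clip_grip 0.47 [330.5, 347.6, 352.1, 365.4] 174 342.0 355.2
side spindle_groove 0.82 [256.8, 215.2, 362.5, 309.7] 6128 308.2 260.0
side clip_mouth 0.85 [295.3, 379.4, 332.3, 413.0] 568 312.1 396.2
side clip_mouth 0.84 [330.0, 432.2, 360.9, 467.0] 530 341.1 449.0
side clip_mouth 0.65 [359.3, 375.5, 380.7, 398.7] 210 373.2 386.4
side clip_mouth 0.63 [327.2, 345.9, 354.2, 366.5] 214 341.0 355.9
side bur_pot 0.96 [282.1, 171.8, 308.9, 202.7] 555 296.2 187.7
side jar 0.59 [414.0, 302.1, 446.7, 
[... 504 characters left out ...]
op clip_grip 0.85 [428.1, 303.8, 442.2, 331.5] 217 436.8 319.5
top clip_grip 0.64 [471.6, 314.0, 494.1, 336.7] 204 482.9 325.7
top clip_grip 0.52 [449.7, 269.9, 464.6, 280.7] 86 455.1 274.4
top clip_grip 0.46 [414.5, 265.4, 426.0, 288.8] 119 418.7 277.8
top spindle_groove 0.72 [279.6, 207.6, 365.9, 289.2] 5861 322.9 247.7
top clip_mouth 0.83 [427.5, 303.8, 445.9, 332.3] 267 436.4 318.7
top clip_mouth 0.63 [471.7, 308.0, 494.5, 340.5] 278 482.5 322.7
top clip_mouth 0.47 [443.2, 270.7, 463.8, 281.2] 157 452.4 274.3
top bur_pot 0.72 [213.9, 190.8, 241.2, 214.1] 540 226.4 200.5
top jar 0.67 [422.3, 184.6, 452.5, 209.1] 511 438.7 197.9
top hammer 0.87 [314.8, 122.4, 352.7, 208.4] 1370 336.5 174.5
```

View pics/s_clip.png

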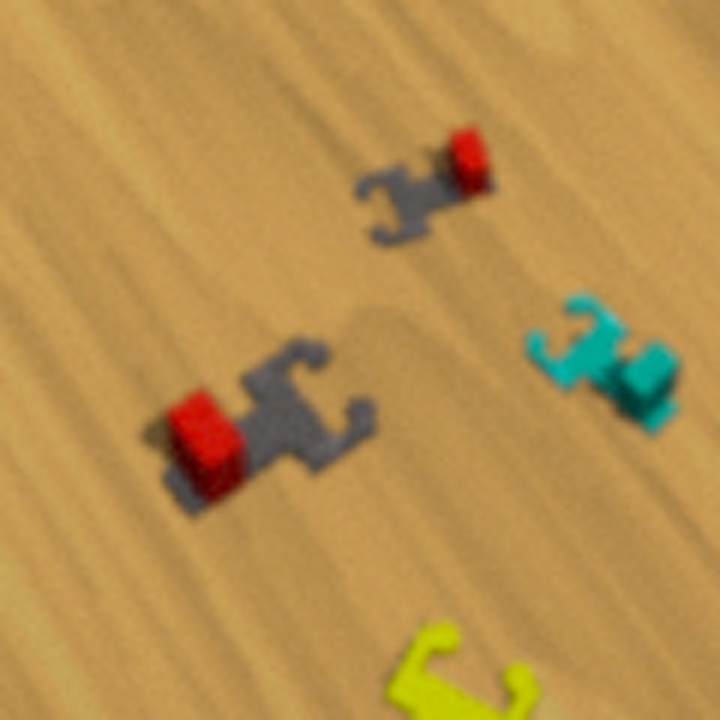

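View pics/t_clip.png

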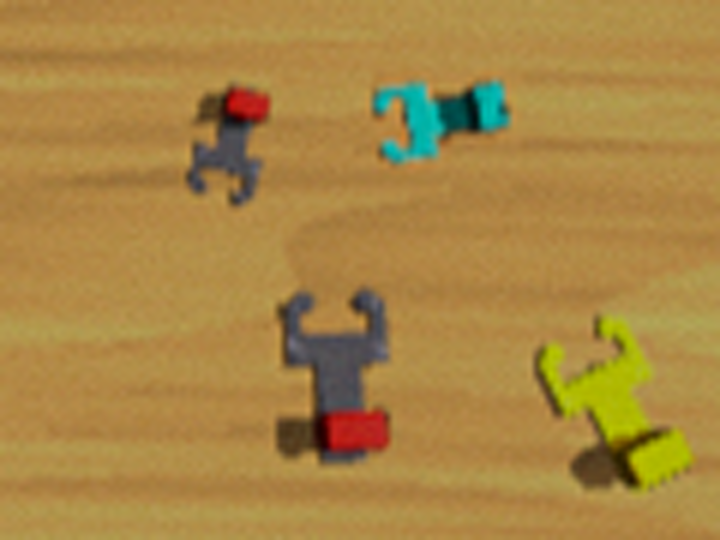

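View pics/s_mach.png

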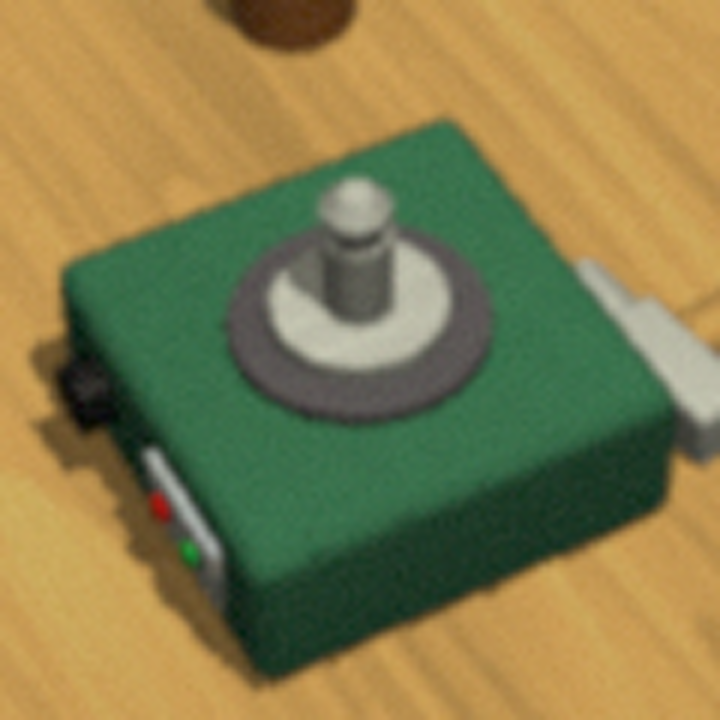

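View pics/t_mach.png

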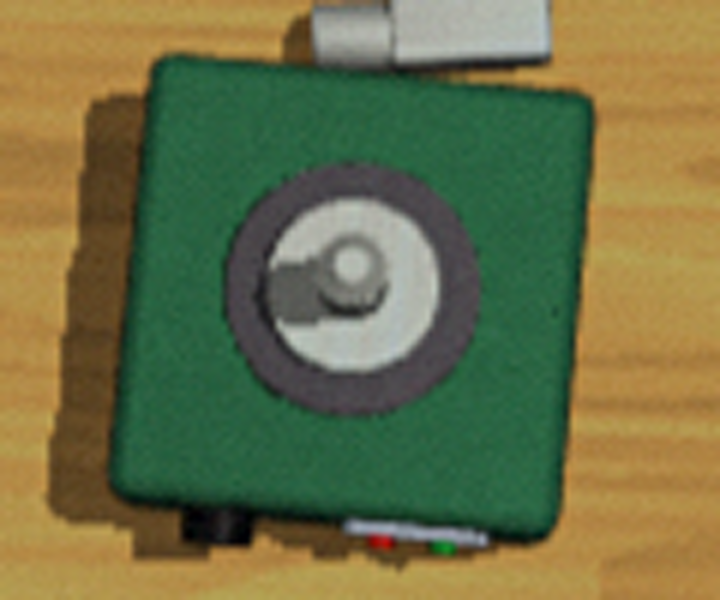

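```bash
python3 - <<'E'
from h import *
a=viewer.grab_frame("side");b=viewer.grab_frame("top")
print(crop(a,(200,213),40,35,9,"pics/s_lap.png"),crop(b,(192,301),40,35,9,"pics/t_lap.png"))
def off(o,p): return (np.array(p)+.5)/6-.5+np.array(o)
# crop pixel -> image
tipS=off((248,195),(357,183)); tipT=off((265,197),(353,265))
print("tip",tri(tipS,tipT), atz("top",tipT,131),atz("side",tipS,131))
dT=off((265,197),(353,287)); dS=off((248,195),(361,323))
print("disc",tri(dS,dT),atz("top",dT,73),atz("side",dS,73))
gS=off((270,325),(190,406));gT=off((380,255),(356,432))
# grip top centre: side top face centre approx
print("grip",tri(off((270,325),(207,424)),gT),atz("top",gT,32),atz("side",off((270,325),(207,424)),32))
l1T=off((380,255),(300,302));l2T=off((380,255),(369,302))
l1S=off((270,325),(314,352));l2S=off((270,325),(360,412))
print("lips",tri(l1S,l1T),tri(l2S,l2T),atz("top",l1T,4),atz("top",l2T,4),atz("side",l1S,4),atz("side",l2S,4))
print("smalltail",atz("top",off((380,255),(342,458)),4))
for n,im in(("side",a),("top",b)):
    r=models.regions_of(n,"lap")[0]
    hsv=cv2.cvtColor(im,cv2.COLOR_RGB2HSV)
    x0,y0,x1,y1=[int(v) for v in r["bbox"]]
    m=cv2.morphologyEx(r["pixels"].astype(np.uint8),cv2.MORPH_CLOSE,np.ones((5,5)))
    c=max(cv2.findContours(m,cv2.RETR_EXTERNAL,cv2.CHAIN_APPROX_NONE)[0],key=len)
    print(n,cv2.fitEllipse(cv2.convexHull(c)))
E
```

```text
(160, 178) (152, 266)
tip (array([596.43721172,   1.66466013, 135.51758936]), np.float64(1.132516289509374)) [596.53768086   1.92728571 131.        ] [599.2854043    5.43945072 131.        ]
disc (array([597.27376269,   2.3683143 ,  68.36086766]), np.float64(0.35041063997943733)) [596.821517     2.25884649  73.        ] [594.95388218  -1.26977158  73.        ]
grip (array([ 433.03701804, -247.79021988,   31.90405299]), np.float64(1.4148128694995776)) [ 432.37502682 -247.51796981   32.        ] [ 433.68687256 -248.05834872   32.        ]
lips (array([ 478.92298565, -232.50663836,    2.02791136]), np.float64(0.08300207052547683)) (array([ 479.20242721, -256.96915459,    5.11295996]), np.float64(0.43069490691966694)) [ 478.80869544 -232.16513339    4.        ] [ 479.44495112 -257.25844596    4.        ] [ 478.40464408 -233.4003181     4.        ] [ 479.31371457 -256.43228632    4.        ]
smalltail [ 423.04900517 -247.50681689    4.        ]
side ((200.35765075683594, 213.00115966796875), (34.52729415893555, 48.221160888671875), 80.11947631835938)
top ((191.81690979003906, 301.5686950683594), (49.291229248046875, 50.73743438720703), 65.94823455810547)
```

View pics/s_lap.png

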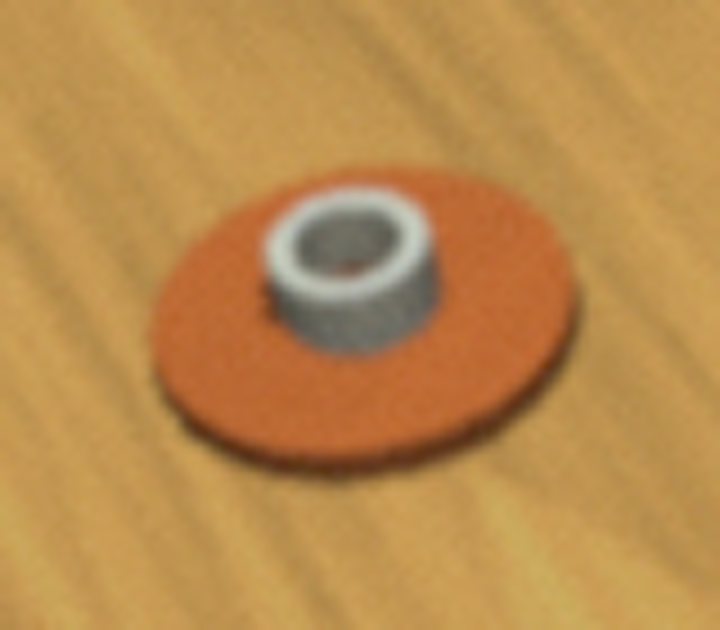

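View pics/t_lap.png

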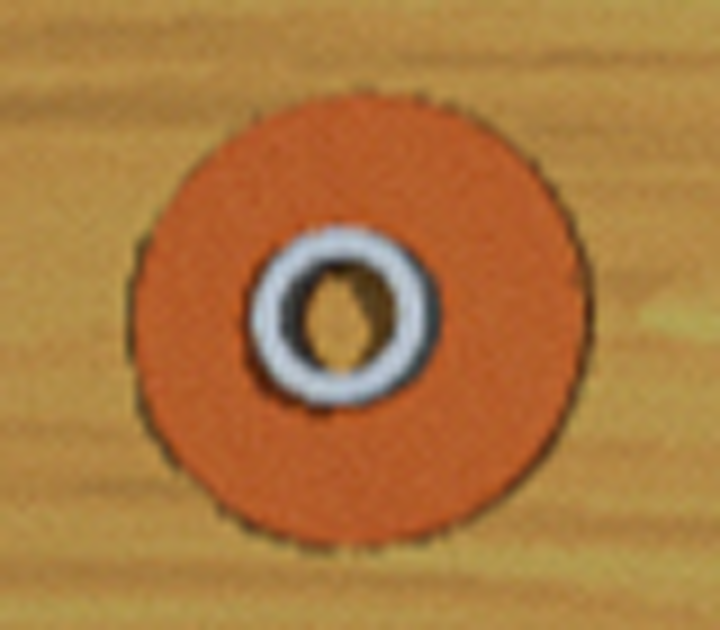

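The lap shows clearly in both crops: hub ring at top (189.9,301.1) and side (198.8,205). The clip chosen at top (436,317), side (315,396) is plainly the larger dark one; its small dark twin is about 60% of its size.

```bash
python3 - <<'E'
from h import *
def off(o,p,k): return (np.array(p)+.5)/k-.5+np.array(o)
T=off((152,266),(341,316),9); S=off((160,178),(349,243),9)
print("hub",tri(S,T),atz("top",T,34),atz("side",S,34))
T=off((152,266),(361,320),9); S=off((160,178),(364,314),9)
print("disc top",tri(S,T),atz("top",T,12),atz("side",S,12))
for n,p in (("pot",(226.4,200.5)),("jar",(438.7,197.9)),("hammer",(336,174))): print(n,atz("top",p,40))
# synthetic check: project circles back
im={n:viewer.grab_frame(n) for n in("top","side")}
H=np.array([525,0,0])
def circ(c,r): 
    t=np.linspace(0,2*np.pi,72); return [np.array([c[0]+r*np.cos(a),c[1]+r*np.sin(a),c[2]]) for a in t]
def draw(n,ims,k,circs,o):
    for c,r,col in circs:
        pts=np.array([(proj(n,X)-np.array(o)+.5)*k for X in circ(c,r)],np.int32); cv2.polylines(ims,[pts],True,col,1)
L=atz("top",off((152,266),(341,316),9),34)[:2]
M=(596.8,2.1)
for n,oL,oM in(("top",(152,266),(265,197)),("side",(160,178),(248,195))):
    a=cv2.resize(im[n][oL[1]:oL[1]+70,oL[0]:oL[0]+80],None,fx=5,fy=5,interpolation=cv2.INTER_CUBIC)
    draw(n,a,5,[((*L,34),21,(0,0,255)),((*L,12),55,(0,0,0)),((*L,0),55,(0,0,0))],oL)
    b=cv2.resize(im[n][oM[1]:oM[1]+100,oM[0]:oM[0]+110],None,fx=5,fy=5,interpolation=cv2.INTER_CUBIC)
    draw(n,b,5,[((*M,80),30,(0,0,255)),((*M,73),45,(255,255,0)),((*M,131),6,(255,0,0)),((*M,125),12,(255,0,0))],oM)
    cv2.imwrite(f"pics/fitL_{n}.png",a[:,:,::-1]);cv2.imwrite(f"pics/fitM_{n}.png",b[:,:,::-1])
A=[cv2.imread(f"pics/fit{q}_{n}.png") for q in "LM" for n in("top","side")]
A=[cv2.copyMakeBorder(x[:500],0,500-min(500,x.shape[0]),0,0,cv2.BORDER_CONSTANT) for x in A]
cv2.imwrite("pics/fitL.png",np.hstack(A[:2])[:360]);cv2.imwrite("pics/fitM.png",cv2.resize(np.hstack(A[2:]),None,fx=.72,fy=.72))
E
```

```text
hub (array([474.12935618, 285.16992325,  32.98867688]), np.float64(0.8372629781314478)) [473.69128661 285.06082579  34.        ] [474.23719805 283.91482849  34.        ]
disc top (array([473.98441496, 286.04284045,   7.45808073]), np.float64(0.400713198143607)) [473.63382    285.10163266  12.        ] [472.90896002 281.06692761  12.        ]
pot [691.9789462  215.72086593  40.        ]
jar [ 709.65433746 -245.41449731   40.        ]
hammer [757.12738893 -20.83758662  40.        ]
```

View pics/fitL.png

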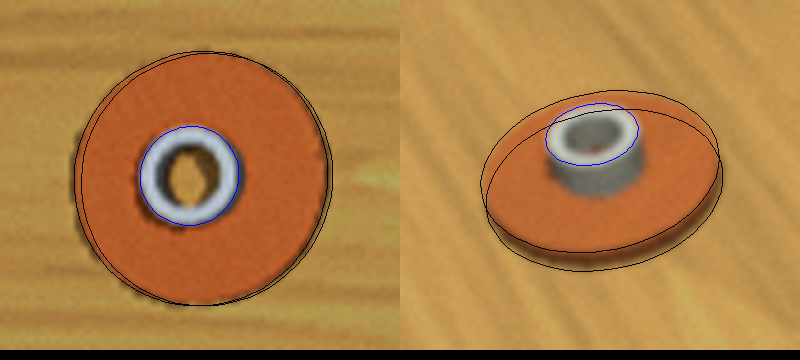

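View pics/fitM.png

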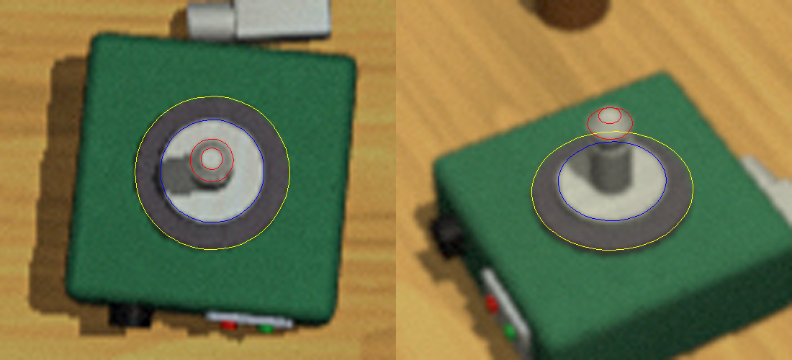

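Both models overlay well, giving lap about (474,284.7) and spindle about (596.8,2.1). Now I move towards the lap.

Request:
{"method": "step_arm", "body": {"steps": [0.1,0.12,0,-0.02,0.2,0.25,0,-0.04,0.32,0.37,0,-0.06,0.43,0.5,0,-0.08,0.54,0.62,0,-0.1,0.65,0.75,0,-0.119,0.76,0.87,0,-0.119,0.89,1,0,-0.119,0.89,1,0,-0.119,0.89,1,0,-0.119], "claw": -1}}

```text
t: 2.65
position: [260.0, -512.1, 239.6]
ee_rot: [180.0, 0.0, 3.0]
wrist_force: [-0.5, -0.4, 0.1]
width: 87.1
```

Request:
{"method": "step_arm", "body": {"steps": [0.1,0.12,0,0,0.2,0.25,0,0,0.32,0.37,0,0,0.43,0.5,0,0,0.54,0.62,0,0,0.65,0.75,0,0,0.76,0.87,0,0,0.89,1,0,0,0.89,1,0,0,0.89,1,0,0]}}

```text
t: 3.9
position: [366.7, -392.2, 239.5]
ee_rot: [180.0, 0.0, 2.9]
wrist_force: [-0.3, -0.3, 0.3]
width: 87.2
```

Request:
{"method": "step_arm", "body": {"steps": [0.1,0.12,0,0,0.2,0.25,0,0,0.32,0.37,0,0,0.43,0.5,0,0,0.54,0.62,0,0,0.65,0.75,0,0,0.76,0.87,0,0,0.89,1,0,0,0.89,1,0,0,0.89,1,0,0]}}

```text
t: 5.15
position: [473.7, -271.8, 239.5]
ee_rot: [180.0, 0.0, 3.0]
wrist_force: [-0.1, -0.2, -0.5]
width: 86.8
```

Request:
{"method": "step_arm", "body": {"steps": [0,0.12,0,0,0,0.25,0,0,0,0.37,0,0,0,0.5,0,0,0,0.62,0,0,0,0.75,0,0,0,0.87,0,0,0,1,0,0,0,1,0,0,0,1,0,0]}}

```text
t: 6.4
position: [474.1, -152.1, 239.6]
ee_rot: [180.0, 0.0, 2.9]
wrist_force: [0.3, 0.2, 0.3]
width: 87.0
```

Request:
{"method": "step_arm", "body": {"steps": [0,0.12,0,0,0,0.25,0,0,0,0.37,0,0,0,0.5,0,0,0,0.62,0,0,0,0.75,0,0,0,0.87,0,0,0,1,0,0,0,1,0,0,0,1,0,0]}}

```text
t: 7.65
position: [474.1, -32.1, 239.6]
ee_rot: [180.0, 0.0, 2.9]
wrist_force: [-0.9, -0.8, -0.6]
width: 86.7
```

Request:
{"method": "step_arm", "body": {"steps": [0,0.12,0,0,0,0.25,0,0,0,0.37,0,0,0,0.5,0,0,0,0.62,0,0,0,0.75,0,0,0,0.87,0,0,0,1,0,0,0,1,0,0,0,1,0,0]}}

```text
t: 8.9
position: [474.2, 87.9, 239.5]
ee_rot: [180.0, 0.0, 2.9]
wrist_force: [0.5, 0.2, 0.5]
width: 87.2
```

Request:
{"method": "step_arm", "body": {"steps": [0,0.12,0,0,0,0.25,0,0,0,0.37,0,0,0,0.5,0,0,0,0.62,0,0,0,0.75,0,0,0,0.87,0,0,0,1,0,0,0,1,0,0,0,1,0,0]}}

```text
t: 10.15
position: [474.2, 207.9, 239.5]
ee_rot: [180.0, 0.0, 3.0]
wrist_force: [-0.4, -0.2, 0.6]
width: 87.1
```

Request:
{"method": "step_arm", "body": {"steps": [0,0.1,-0.1,0,0,0.2,-0.25,0,0,0.3,-0.37,0,0,0.4,-0.5,0,0,0.5,-0.62,0,0,0.6,-0.75,0,0,0.64,-0.87,0,0,0.64,-1,0,0,0.64,-1,0,0,0.64,-1,0]}}

```text
t: 11.4
position: [474.5, 284.9, 119.9]
ee_rot: [180.0, -0.0, 2.9]
wrist_force: [-0.2, 0.8, -0.5]
width: 87.1
```

```bash
python3 - <<'E'
from h import *
s=readout.get_state(); print(s["position"],s["ee_rot"],s["t"])
P=s["position"]
for n in("top","side"):
    im=viewer.grab_frame(n)
    u=proj(n,P); print(n,u)
    x,y=int(u[0]),int(u[1]); c=cv2.resize(im[y-50:y+50,x-60:x+60],None,fx=5,fy=5,interpolation=cv2.INTER_CUBIC)
    q=(proj(n,P+[0,0,-17])-[x-60,y-50]+.5)*5; cv2.drawMarker(c,tuple(int(v) for v in q),(0,255,255),0,15,1)
    cv2.imwrite(f"pics/g1_{n}.png",c[:,:,::-1])
E
```

```text
[474.51974184 284.87902032 119.89895532] [ 1.79993428e+02 -2.47462005e-02  2.93049376e+00] 11.4
top [180.04230513 298.47699563]
side [191.1669307  175.13578486]
```

View pics/g1_top.png

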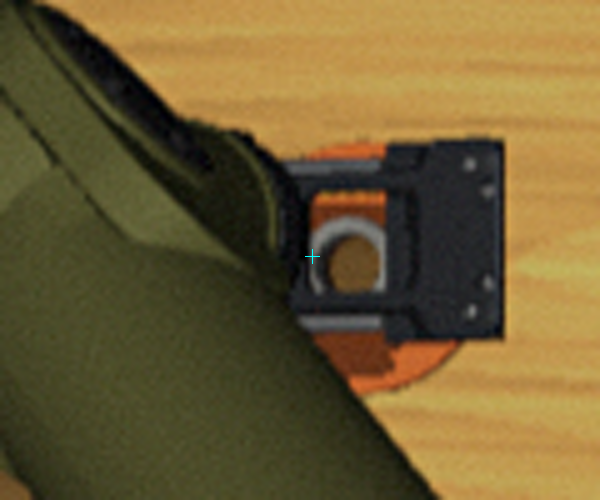

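View pics/g1_side.png

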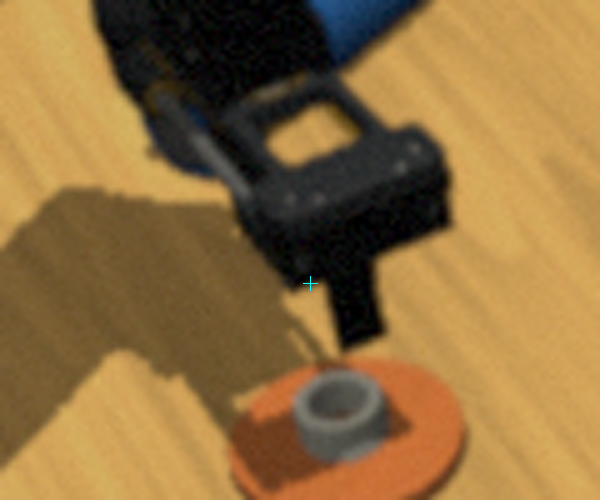

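Gripper straddles the hub: top crop shows the hub between the fingers and the side view shows the right finger just outside it. Descend to TCP z = 32.

Request:
{"method": "step_arm", "body": {"steps": [0,0,-0.1,0,0,0,-0.2,0,0,0,-0.3,0,0,0,-0.4,0,0,0,-0.5,0,0,0,-0.6,0,0,0,-0.68,0,0,0,-0.73,0,0,0,-0.73,0,0,0,-0.73,0]}}

```text
t: 12.75
position: [474.4, 285.4, 32.3]
ee_rot: [-180.0, -0.0, 3.0]
wrist_force: [-0.0, 0.1, -0.5]
width: 87.3
```

Request:
{"method": "step_arm", "body": {"steps": [0,0,0,0,0,0,0,0,0,0,0,0,0,0,0,0,0,0,0,0,0,0,0,0,0,0,0,0,0,0,0,0,0,0,0,0,0,0,0,0], "claw": 1}}

```text
t: 14.0
position: [474.1, 285.4, 32.0]
ee_rot: [-180.0, -0.0, 3.0]
wrist_force: [-0.3, 1.7, -0.7]
width: 41.3
```

Request:
{"method": "step_arm", "body": {"steps": [0,0,0.1,0,0,0,0.25,0,0,0,0.37,0,0,0,0.5,0,0,-0.07,0.62,0,0,-0.14,0.75,0,0,-0.22,0.87,0,0,-0.3,1,0,0,-0.36,1,0,0,-0.36,1,0]}}

```text
t: 15.25
position: [474.1, 240.8, 151.6]
ee_rot: [179.9, 0.0, 2.9]
wrist_force: [0.4, -0.1, -3.5]
width: 41.6
```

Request:
{"method": "step_arm", "body": {"steps": [0.05,-0.1,0.05,0,0.1,-0.2,0.1,0,0.15,-0.3,0.15,0,0.2,-0.4,0.2,0,0.25,-0.5,0.25,0,0.3,-0.6,0.25,0,0.35,-0.7,0.25,0,0.4,-0.8,0.25,0,0.45,-0.9,0.25,0,0.5,-1,0.25,0]}}

```text
t: 16.5
position: [534.5, 121.2, 181.8]
ee_rot: [-180.0, 0.0, 3.0]
wrist_force: [0.4, -0.5, -3.3]
width: 41.5
```

Request:
{"method": "step_arm", "body": {"steps": [0.07,-0.14,0,0,0.14,-0.27,0,0,0.2,-0.4,0,0,0.27,-0.53,0,0,0.33,-0.65,0,0,0.4,-0.77,0,0,0.46,-0.89,0,0,0.52,-1,0,0,0.52,-1,0,0,0.52,-1,0,0]}}

```text
t: 17.75
position: [596.3, 2.9, 181.9]
ee_rot: [-180.0, 0.0, 3.0]
wrist_force: [-0.7, 0.8, -4.0]
width: 41.1
```

```bash
python3 - <<'E'
from h import *
s=readout.get_state(); print(s["position"],s["ee_rot"],s["t"],s["wrist_force"],s["torque"],s["width"])
P=s["position"]
for n in("top","side"):
    im=viewer.grab_frame(n); cv2.imwrite(f"pics/p1_{n}_full.png",im[:,:,::-1])
    u=proj(n,[597,2,125]); x,y=int(u[0]),int(u[1]); c=cv2.resize(im[y-50:y+50,x-60:x+60],None,fx=5,fy=5,interpolation=cv2.INTER_CUBIC)
    print(n,x-60,y-50)
    cv2.imwrite(f"pics/p1_{n}.png",c[:,:,::-1])
E
```

```text
[596.2601465    2.90026369 181.94783761] [-1.79956690e+02  2.49725019e-02  3.01860356e+00] 17.75 [-0.68838727  0.77079186 -4.02738259] [0.04096463 0.00300304 0.02728109] 41.07018966186783
top 263 190
side 247 178
```

View pics/p1_top.png

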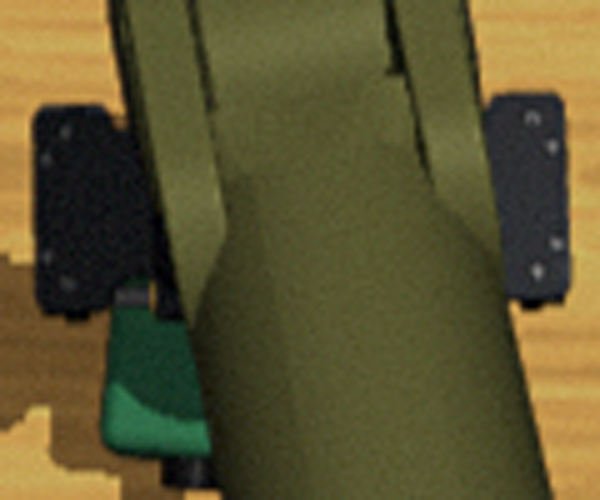

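View pics/p1_side.png

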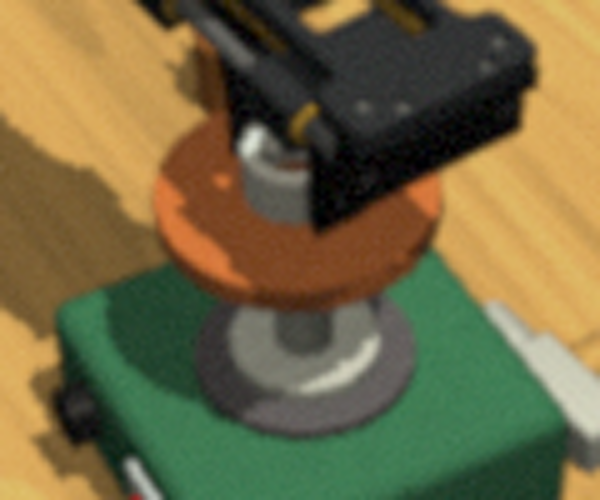

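```bash
python3 - <<'E'
from h import *
im=cv2.imread("pics/p1_side_full.png"); o=(247,178)
for tag,L in(("a",(596.3,2.9)),):
    c=cv2.resize(im[178:278,247:367],None,fx=5,fy=5,interpolation=cv2.INTER_CUBIC)
    t=np.linspace(0,2*np.pi,72)
    for z,r,C in((150,55,(0,0,0)),(162,55,(255,255,255)),(184,21,(255,0,0)),):
        pts=np.array([(proj("side",(L[0]+r*np.cos(a),L[1]+r*np.sin(a),z))-o+.5)*5 for a in t],np.int32); cv2.polylines(c,[pts],True,C,1)
    for z,r in((73,45),(80,30)):
        pts=np.array([(proj("side",(596.8+r*np.cos(a),2.1+r*np.sin(a),z))-o+.5)*5 for a in t],np.int32); cv2.polylines(c,[pts],True,(0,255,255),1)
    cv2.imwrite("pics/p1_fit.png",c)
E
```

```text
(no output)
```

View pics/p1_fit.png

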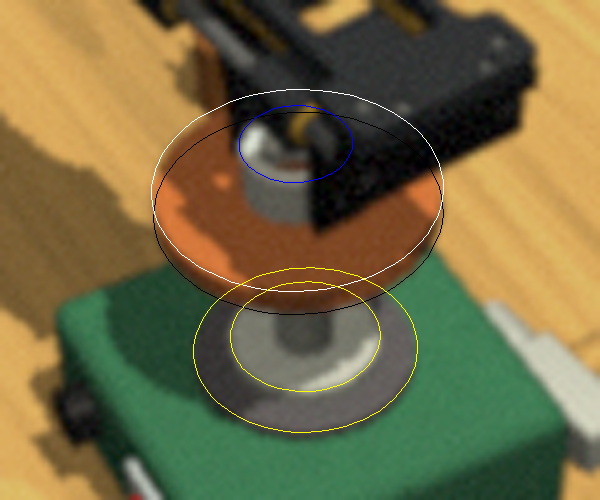

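```bash
cat >> h.py <<'E'
def hullmask(n,C,shape=(480,640),k=4):
    pts=np.array([proj(n,X) for X in C]); h=cv2.convexHull(pts.astype(np.float32))
    return h
def ringpts(c,r,zs,m=90):
    t=np.linspace(0,2*np.pi,m,endpoint=False)
    return [np.array([c[0]+r*np.cos(a),c[1]+r*np.sin(a),z]) for z in zs for a in t]
def edge_offsets(n,im,c,r,zs,span=5,angs=None):
    """sample normals along silhouette, find strongest gradient in colour; return per-point offsets"""
    h=cv2.convexHull(np.array([proj(n,X) for X in ringpts(c,r,zs)],np.float32))[:,0,:]
    g=cv2.GaussianBlur(im.astype(np.float32),(0,0),0.7)
    ctr=h.mean(0); out=[]
    for a in np.linspace(0,2*np.pi,72,endpoint=False):
        d=np.array([np.cos(a),np.sin(a)])
        # intersect ray with hull
        best=None
        for p,q in zip(h,np.roll(h,-1,0)):
            M=np.c_[d,p-q]
            if abs(np.linalg.det(M))<1e-9: continue
            s,t=np.linalg.solve(M,p-ctr)
            if s>0 and -1e-6<=t<=1+1e-6: best=(s,p,q)
        if best is None: continue
        s,p,q=best; e=(q-p)/np.linalg.norm(q-p); nn=np.array([e[1],-e[0]]); nn*=np.sign(nn@d); P=ctr+s*d
        ts=np.arange(-span,span+.01,.2)
        smp=np.array([cv2.getRectSubPix(g,(1,1),tuple((P+nn*t).astype(float)))[0,0] for t in ts])
        gr=np.linalg.norm(smp[4:]-smp[:-4],axis=1); i=gr.argmax()
        out.append((np.degrees(a),ts[i+2],gr[i],nn[0],nn[1]))
    return np.array(out)
def solve_shift(o,thr=25,sel=None):
    m=o[:,2]>thr
    if sel is not None: m&=sel(o[:,0])
    o=o[m]; w=np.ones(len(o))
    for _ in range(15):
        A=o[:,3:5]; s=np.linalg.lstsq(A*w[:,None],o[:,1]*w,rcond=None)[0]; r=o[:,1]-A@s; w=1/(1+(r/.4)**2)
    return s,np.median(abs(r)),len(o)
E
python3 - <<'E'
from h import *
s0=cv2.imread("pics/side0.png")[:,:,::-1]; t0=cv2.imread("pics/top0.png")[:,:,::-1]; s1=cv2.imread("pics/p1_side_full.png")[:,:,::-1]
print("bench lap side",solve_shift(edge_offsets("side",s0,(474,285),55,(0,12))))
print("bench lap top",solve_shift(edge_offsets("top",t0,(474,285),55,(0,12))))
for z,r,nm in((73,45,"disc"),(80,30,"flange")):
    print(nm,"side0",solve_shift(edge_offsets("side",s0,(596.8,2.1),r,(z,),4)),"top0",solve_shift(edge_offsets("top",t0,(596.8,2.1),r,(z,),4)))
o=edge_offsets("side",s1,(596.3,2.9),55,(150,162)); print(o[(o[:,0]>0)&(o[:,0]<190)][:,:3].round(1).tolist())
print("held lap side",solve_shift(o,25,lambda a:(a<200)))
for k,X in (("x",(1,0,0)),("y",(0,1,0)),("z",(0,0,1))):
    print(k,"side px/mm",proj("side",np.array([596,2,150])+X)-proj("side",(596,2,150)),"top",proj("top",np.array([596,2,150])+X)-proj("top",(596,2,150)))
E
```

```text
bench lap side (array([-0.19180831, -0.61331861]), np.float64(0.250452519622702), 48)
bench lap top (array([-0.66860452,  0.81847254]), np.float64(0.23047221472600454), 37)
disc side0 (array([-2.82509921,  2.47548024]), np.float64(0.14757581759717975), 14) top0 (array([0., 0.]), np.float64(nan), 0)
flange side0 (array([-0.13332619, -0.12571435]), np.float64(0.17273709097993162), 60) top0 (array([-0.09482799,  0.04291906]), np.float64(0.1134666252111588), 71)
[[5.0, 0.4, 27.0], [10.0, -0.2, 44.2], [15.0, -0.6, 52.7], [20.0, -0.6, 35.7], [25.0, -0.8, 26.7], [30.0, -0.4, 25.8], [35.0, -0.6, 26.4], [40.0, -0.6, 25.7], [45.0, -0.8, 23.3], [50.0, -0.2, 16.7], [55.0, -0.2, 15.3], [60.0, -0.8, 24.2], [65.0, -0.4, 31.3], [70.0, -0.4, 24.9], [75.0, -4.4, 16.5], [80.0, -3.8, 15.5], [85.0, -3.8, 17.2], [90.0, -0.8, 17.9], [95.0, -3.8, 15.1], [100.0, -0.6, 20.4], [105.0, -0.4, 35.7], [110.0, -0.2, 34.8], [115.0, -0.8, 27.7], [120.0, -3.2, 28.5], [125.0, -3.6, 34.6], [130.0, -3.6, 39.2], [135.0, -3.6, 39.7], [140.0, -3.2, 40.4], [145.0, -3.2, 42.3], [150.0, -2.6, 44.2], [155.0, -2.6, 40.8], [160.0, -2.0, 40.5], [165.0, -1.8, 34.5], [170.0, -2.0, 22.1], [175.0, 4.6, 24.9], [180.0, -4.6, 16.0], [185.0, -4.6, 20.6]]
held lap side (array([ 1.570206  , -2.13920505]), np.float64(0.720069767022556), 24)
x side px/mm [ 0.44749456 -0.200694  ] top [ 0.01339333 -0.50162403]
y side px/mm [-0.27594559 -0.30698036] top [-0.5066165  -0.01286815]
z side px/mm [-0.01413745 -0.37777713] top [-0.0029127  -0.07063827]
  return _methods._mean(a, axis=axis, dtype=dtype,
  ret = ret.dtype.type(ret / rcount)
```

Flange edges match the model to 0.2 px in both views, so the spindle position holds. The lap held is level and centred within about 1 mm, so I lower it and watch force.

Request:
{"method": "step_arm", "body": {"steps": [0.005,0,-0.05,0,0.005,0,-0.1,0,0.005,0,-0.15,0,0.005,0,-0.2,0,0.005,0,-0.25,0,0.005,0,-0.3,0,0.005,0,-0.34,0,0.005,0,-0.38,0,0.005,0,-0.42,0,0.005,0,-0.42,0]}}

```text
t: 19.1
position: [596.8, 2.0, 131.1]
ee_rot: [180.0, 0.1, 3.0]
wrist_force: [0.6, -0.1, -4.2]
width: 41.2
```

Request:
{"method": "step_arm", "body": {"steps": [0,0,-0.03,0,0,0,-0.06,0,0,0,-0.09,0,0,0,-0.11,0,0,0,-0.13,0,0,0,-0.14,0,0,0,-0.15,0,0,0,-0.16,0,0,0,-0.16,0,0,0,-0.16,0]}}

```text
t: 20.35
position: [597.2, 2.0, 112.4]
ee_rot: [180.0, -0.0, 3.0]
wrist_force: [-0.7, 0.4, -3.6]
width: 41.3
```

Request:
{"method": "step_arm", "body": {"steps": [0,0,-0.007,0,0,0,-0.007,0,0,0,-0.007,0,0,0,-0.007,0,0,0,-0.007,0,0,0,-0.007,0,0,0,-0.007,0,0,0,-0.007,0,0,0,-0.007,0,0,0,-0.007,0], "claw": -0.7}}

```text
t: 21.6
position: [597.1, 2.0, 111.6]
ee_rot: [180.0, 0.0, 3.0]
wrist_force: [-0.3, -1.0, -0.0]
width: 74.0
```

Request:
{"method": "step_arm", "body": {"steps": [0,0,0.1,0,0,0,0.22,0,0,0,0.34,0,0,0,0.46,0,0,0,0.58,0,0,-0.1,0.7,0,0,-0.24,0.78,0,0,-0.36,0.78,0,0,-0.48,0.78,0,0,-0.6,0.78,0]}}

```text
t: 22.85
position: [596.7, -71.3, 204.4]
ee_rot: [-180.0, 0.1, 2.9]
wrist_force: [-0.4, 0.1, 0.2]
width: 74.1
```

Request:
{"method": "step_arm", "body": {"steps": [-0.05,-0.12,0,0,-0.12,-0.25,0,0,-0.2,-0.37,0,0,-0.28,-0.5,0,0,-0.36,-0.62,0,0,-0.44,-0.75,0,0,-0.5,-0.87,0,0,-0.55,-1,0,0,-0.6,-1,0,0,-0.6,-1,0,0]}}

```text
t: 24.1
position: [524.9, -189.5, 205.2]
ee_rot: [-180.0, 0.0, 3.0]
wrist_force: [0.3, 1.3, 0.5]
width: 74.1
```

```bash
python3 - <<'E'
from h import *
s=readout.get_state(); print(s["position"],s["t"])
for n in("top","side"):
    im=viewer.grab_frame(n); cv2.imwrite(f"pics/q1_{n}_full.png",im[:,:,::-1])
    u=proj(n,[597,2,100]); x,y=int(u[0]),int(u[1]); c=cv2.resize(im[y-50:y+50,x-60:x+60],None,fx=5,fy=5,interpolation=cv2.INTER_CUBIC)
    t=np.linspace(0,2*np.pi,72)
    for z,r,C in((80,55,(0,0,0)),(92,55,(255,255,255)),(114,21,(0,0,255)),(125,12,(255,0,0)),(131,6,(255,0,0))):
        pts=np.array([(proj(n,(596.8+r*np.cos(a),2.1+r*np.sin(a),z))-(x-60,y-50)+.5)*5 for a in t],np.int32); cv2.polylines(c,[pts],True,C,1)
    cv2.imwrite(f"pics/q1_{n}.png",c[:,:,::-1])
    print(n,x-60,y-50,solve_shift(edge_offsets(n,im,(596.8,2.1),55,(80,92),4)))
E
```

```text
[ 524.89779935 -189.49555337  205.15953983] 24.1
top 263 192 (array([ 0.49273558, -0.28627832]), np.float64(0.28657004786566), 72)
side 247 187 (array([ 0.35445873, -3.53620323]), np.float64(0.177815557937262), 33)
```

View pics/q1_top.png

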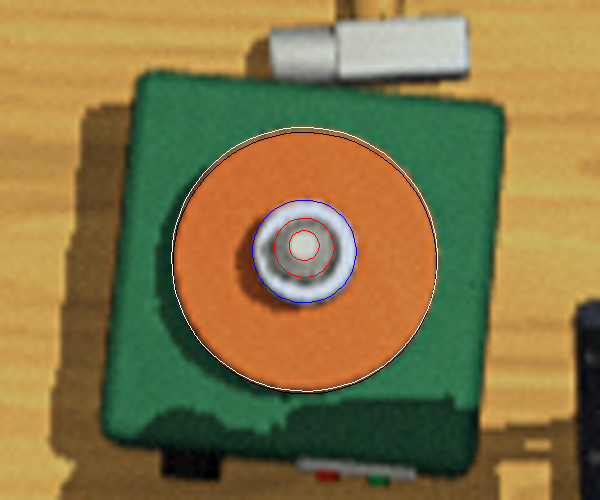

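View pics/q1_side.png

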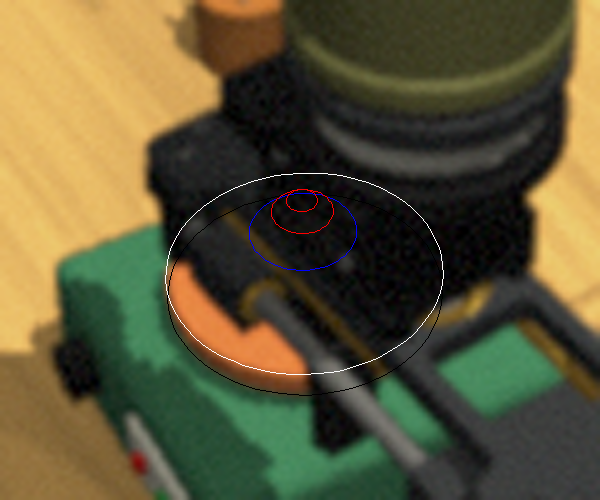

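Lap sits centred on the spindle: in the top crop the disc and hub rings lie on the model at seated height, with the spindle head inside the bore. Next, the clip.

Request:
{"method": "step_arm", "body": {"steps": [-0.1,-0.06,-0.1,0,-0.2,-0.12,-0.2,0,-0.3,-0.2,-0.32,0,-0.4,-0.26,-0.44,0,-0.5,-0.32,-0.56,0,-0.6,-0.4,-0.68,0,-0.7,-0.45,-0.8,0,-0.767,-0.482,-0.9,0,-0.767,-0.482,-1,0,-0.767,-0.482,-1,0], "claw": -0.15}}

```text
t: 25.45
position: [432.9, -247.1, 84.2]
ee_rot: [-179.9, 0.1, 3.0]
wrist_force: [-0.3, 0.2, 0.6]
width: 50.0
```

```bash
python3 - <<'E'
from h import *
s=readout.get_state(); print(s["position"],s["ee_rot"],s["t"],s["width"])
for n in("top","side"):
    im=viewer.grab_frame(n); cv2.imwrite(f"pics/c1_{n}_full.png",im[:,:,::-1])
    u=proj(n,[440,-247,40]); x,y=int(u[0]),int(u[1]); c=cv2.resize(im[y-40:y+40,x-50:x+50],None,fx=6,fy=6,interpolation=cv2.INTER_CUBIC)
    print(x-50,y-40)
    cv2.imwrite(f"pics/c1_{n}.png",c[:,:,::-1])
    if n=="side":
        x,y=[int(v) for v in proj(n,[597,2,100])]; o=(x-60,y-50)
        c=cv2.resize(im[y-50:y+50,x-60:x+60],None,fx=5,fy=5,interpolation=cv2.INTER_CUBIC)
        t=np.linspace(0,2*np.pi,72)
        for z,r,C in((80,55,(0,0,0)),(92,55,(255,255,255)),(114,21,(0,0,255)),(125,12,(255,0,0)),(131,6,(255,0,0))):
            pts=np.array([(proj(n,(596.8+r*np.cos(a),2.1+r*np.sin(a),z))-o+.5)*5 for a in t],np.int32); cv2.polylines(c,[pts],True,C,1)
        cv2.imwrite("pics/c1_lap.png",c[:,:,::-1])
E
```

```text
[ 432.94411248 -247.09227204   84.22757916] [-1.79926465e+02  5.03584033e-02  3.01527323e+00] 25.45 50.0462945762861
389 282
256 350
```

View pics/c1_top.png

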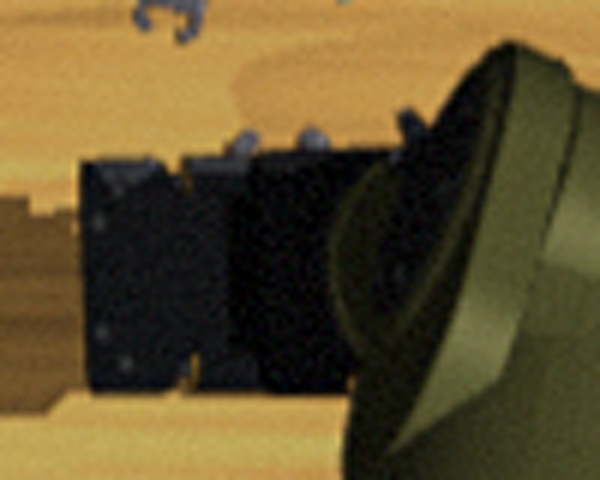

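View pics/c1_side.png

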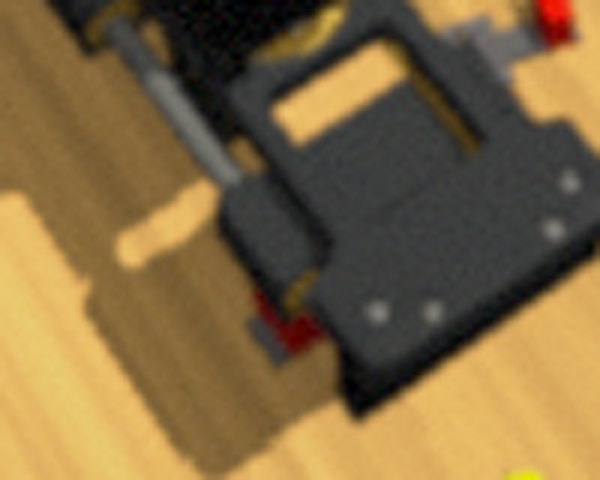

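View pics/c1_lap.png

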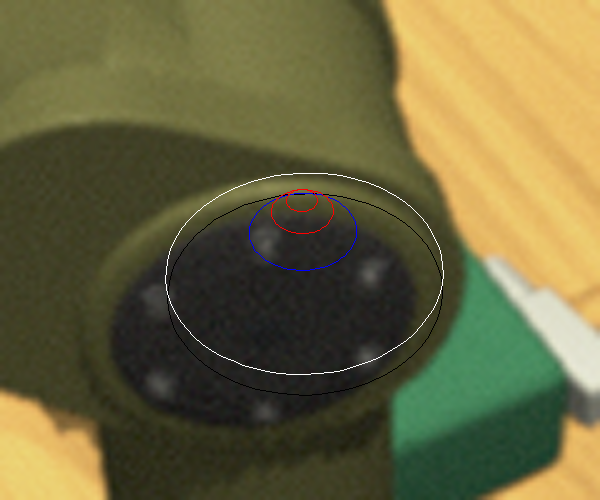

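The view is mostly hidden by the gripper, but lips and grip are where expected. The red grip shows just beside the finger at side (303,404). Descend to z = 20 and close.

Request:
{"method": "step_arm", "body": {"steps": [0,0,-0.08,0,0,0,-0.16,0,0,0,-0.24,0,0,0,-0.32,0,0,0,-0.4,0,0,0,-0.46,0,0,0,-0.51,0,0,0,-0.54,0,0,0,-0.54,0,0,0,-0.54,0]}}

```text
t: 26.8
position: [433.3, -248.0, 20.6]
ee_rot: [180.0, -0.0, 3.0]
wrist_force: [-0.6, 0.7, 0.1]
width: 50.1
```

Request:
{"method": "step_arm", "body": {"steps": [0,0,0,0,0,0,0,0,0,0,0,0,0,0,0,0,0,0,0,0,0,0,0,0,0,0,0,0,0,0,0,0,0,0,0,0,0,0,0,0], "claw": 1}}

```text
t: 28.05
position: [433.1, -247.8, 20.4]
ee_rot: [180.0, 0.0, 3.0]
wrist_force: [-1.2, 0.0, 1.4]
width: 22.2
```

Request:
{"method": "step_arm", "body": {"steps": [0,0,0.1,0,0,0,0.22,0,0,0,0.34,0,0,0,0.46,0,0,0.06,0.58,0,0,0.12,0.7,0,0,0.18,0.82,0,0,0.24,0.92,0,0,0.3,1,0,0,0.3,1,0]}}

```text
t: 29.3
position: [433.6, -211.3, 141.1]
ee_rot: [179.9, -0.1, 3.0]
wrist_force: [0.3, -0.7, -0.8]
width: 21.8
```

Request:
{"method": "step_arm", "body": {"steps": [0.04,0.1,0,-0.01,0.08,0.2,0,-0.02,0.12,0.3,0,-0.033,0.16,0.4,0,-0.033,0.2,0.5,0,-0.033,0.24,0.6,0,-0.033,0.28,0.7,0,-0.033,0.32,0.8,0,-0.033,0.36,0.9,0,-0.033,0.4,1,0,-0.033]}}

```text
t: 30.55
position: [481.4, -91.0, 140.4]
ee_rot: [180.0, -0.0, 0.0]
wrist_force: [1.4, 0.3, -0.3]
width: 21.5
```

Request:
{"method": "step_arm", "body": {"steps": [0.04,0.1,0,0,0.08,0.2,0,0,0.12,0.3,0,0,0.16,0.4,0,0,0.2,0.5,0,0,0.24,0.6,0,0,0.28,0.7,0,0,0.34,0.78,0,0,0.34,0.782,0,0,0.34,0.782,0,0]}}

```text
t: 31.8
position: [521.8, 1.7, 140.2]
ee_rot: [180.0, 0.0, -0.0]
wrist_force: [0.1, 0.2, -0.4]
width: 21.8
```

```bash
python3 - <<'E'
from h import *
s=readout.get_state(); print(s["position"],s["ee_rot"],s["t"],s["width"],s["wrist_force"],s["torque"])
for n in("top","side"):
    im=viewer.grab_frame(n); cv2.imwrite(f"pics/d1_{n}_full.png",im[:,:,::-1])
    u=proj(n,[580,2,115]); x,y=int(u[0]),int(u[1]); c=cv2.resize(im[y-35:y+35,x-50:x+50],None,fx=7,fy=7,interpolation=cv2.INTER_CUBIC)
    print(x-50,y-35)
    cv2.imwrite(f"pics/d1_{n}.png",c[:,:,::-1])
E
```

```text
[521.75871188   1.71932577 140.18623385] [ 1.79984683e+02  3.26862050e-02 -6.75290486e-03] 31.8 21.78968598184293 [ 0.10177624  0.16609811 -0.44536879] [ 0.02177354  0.06108614 -0.00353029]
273 214
249 200
```

View pics/d1_top.png

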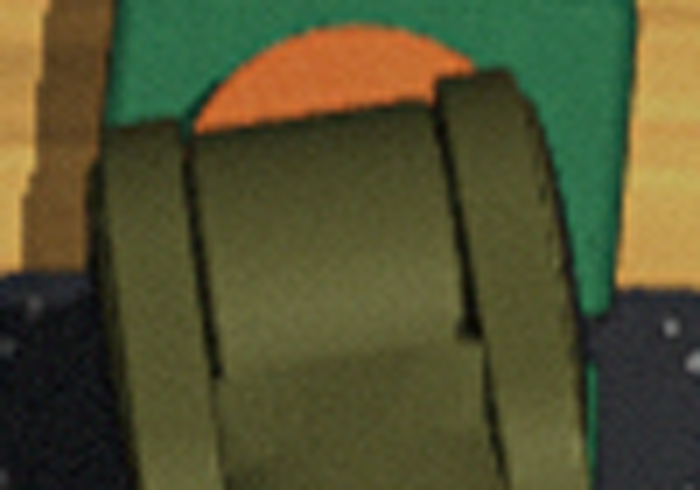

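View pics/d1_side.png

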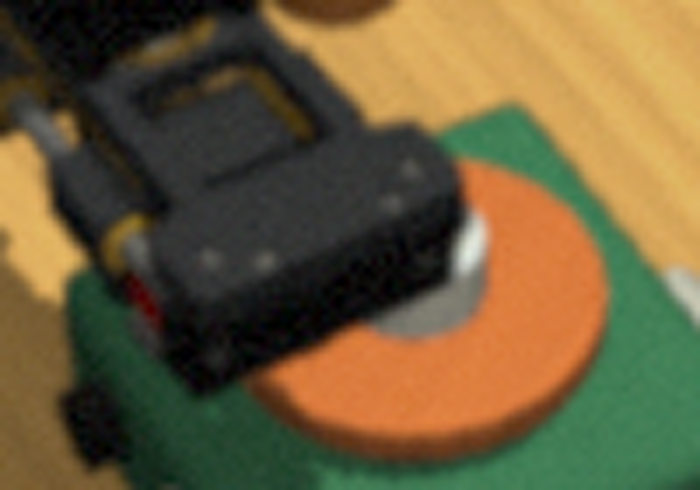

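Request:
{"method": "step_arm", "body": {"steps": [0,0,-0.02,0,0,0,-0.042,0,0.01,0,-0.042,0,0.03,0,-0.042,0,0.06,0,-0.042,0,0.09,0,-0.042,0,0.12,0,-0.042,0,0.14,0,-0.042,0,0.14,0,-0.042,0,0.14,0,-0.042,0]}}

```text
t: 33.15
position: [538.6, 2.0, 135.3]
ee_rot: [180.0, 0.0, 0.0]
wrist_force: [-0.5, -0.3, -0.1]
width: 21.6
```

Request:
{"method": "step_arm", "body": {"steps": [0.008,0,0,0,0.016,0,0,0,0.024,0,0,0,0.032,0,0,0,0.036,0,0,0,0.04,0,0,0,0.04,0,0,0,0.04,0,0,0,0.04,0,0,0,0.04,0,0,0]}}

```text
t: 34.4
position: [543.2, 2.1, 135.2]
ee_rot: [180.0, 0.0, 0.0]
wrist_force: [-1.3, 1.2, -0.8]
width: 21.7
```

Request:
{"method": "step_arm", "body": {"steps": [0.003,0,0,0,0.006,0,0,0,0.009,0,0,0,0.012,0,0,0,0.0125,0,0,0,0.0125,0,0,0,0.0125,0,0,0,0.0125,0,0,0,0.0125,0,0,0,0.0125,0,0,0]}}

```text
t: 35.65
position: [544.0, 2.1, 134.9]
ee_rot: [180.0, 0.1, 0.0]
wrist_force: [-5.4, 1.2, -0.3]
width: 21.7
```

Contact started at ~8 mm short as expected for the groove (a miss onto the 24 mm head would have touched at ~12.8). Continue.

Request:
{"method": "step_arm", "body": {"steps": [0.003,0,0,0,0.006,0,0,0,0.009,0,0,0,0.012,0,0,0,0.0125,0,0,0,0.0125,0,0,0,0.0125,0,0,0,0.0125,0,0,0,0.0125,0,0,0,0.0125,0,0,0]}}

```text
t: 36.9
position: [544.6, 2.2, 134.7]
ee_rot: [180.0, 0.3, 0.0]
wrist_force: [-7.6, 0.4, 1.4]
width: 21.5
```

Request:
{"method": "step_arm", "body": {"steps": [0.003,0,0,0,0.006,0,0,0,0.009,0,0,0,0.012,0,0,0,0.0125,0,0,0,0.0125,0,0,0,0.0125,0,0,0,0.0125,0,0,0,0.0125,0,0,0,0.0125,0,0,0]}}

```text
t: 38.15
position: [545.0, 2.1, 134.6]
ee_rot: [180.0, 0.4, 0.0]
wrist_force: [-11.5, 0.7, 4.1]
width: 22.0
```

Request:
{"method": "step_arm", "body": {"steps": [0.001,0,0.003,0,0.003,0,0.006,0,0.006,0,0.008,0,0.009,0,0.008,0,0.011,0,0.008,0,0.0125,0,0.008,0,0.0125,0,0.008,0,0.0125,0,0.008,0,0.0125,0,0.008,0,0.0125,0,0.008,0]}}

```text
t: 39.4
position: [546.0, 2.1, 134.9]
ee_rot: [180.0, 0.5, 0.0]
wrist_force: [-10.1, 0.6, 0.8]
width: 21.7
```

Request:
{"method": "step_arm", "body": {"steps": [0.003,0,0,0,0.006,0,0.001,0,0.009,0,0.002,0,0.012,0,0.002,0,0.0125,0,0.002,0,0.0125,0,0.002,0,0.0125,0,0.002,0,0.0125,0,0.002,0,0.0125,0,0.002,0,0.0125,0,0.002,0]}}

```text
t: 40.65
position: [549.5, 2.4, 135.8]
ee_rot: [-180.0, 0.2, 0.0]
wrist_force: [-4.9, 1.1, -1.5]
width: 21.5
```

Past the hump (force dropped, moved 3.5 mm). Continue in small steps.

Request:
{"method": "step_arm", "body": {"steps": [0.002,0,0,0,0.004,0,0,0,0.006,0,0,0,0.008,0,0,0,0.008,0,0,0,0.008,0,0,0,0.008,0,0,0,0.008,0,0,0,0.008,0,0,0,0.008,0,0,0]}}

```text
t: 41.9
position: [552.4, 2.3, 136.8]
ee_rot: [-180.0, -0.1, 0.0]
wrist_force: [-1.8, 1.8, 0.1]
width: 21.9
```

Request:
{"method": "step_arm", "body": {"steps": [0.002,0,-0.004,0,0.004,0,-0.008,0,0.006,0,-0.008,0,0.008,0,-0.008,0,0.01,0,-0.008,0,0.01,0,-0.008,0,0.01,0,-0.008,0,0.01,0,-0.008,0,0.01,0,-0.008,0,0.01,0,-0.008,0]}}

```text
t: 43.15
position: [552.4, 2.2, 135.5]
ee_rot: [180.0, 0.1, 0.0]
wrist_force: [-5.6, 3.4, 3.2]
width: 21.6
```

Request:
{"method": "step_arm", "body": {"steps": [0.002,0.002,0.002,0,0.004,0.004,0.003,0,0.006,0.005,0.004,0,0.008,0.005,0.004,0,0.008,0.005,0.004,0,0.008,0.005,0.004,0,0.008,0.005,0.004,0,0.008,0.005,0.004,0,0.008,0.005,0.004,0,0.008,0.005,0.004,0]}}

```text
t: 44.4
position: [552.5, 2.3, 135.6]
ee_rot: [179.9, 0.2, -0.0]
wrist_force: [-7.2, 2.2, 2.8]
width: 21.8
```

Request:
{"method": "step_arm", "body": {"steps": [0.002,0,0.001,0,0.004,0,0.002,0,0.006,0,0.002,0,0.008,0,0.002,0,0.009,0,0.002,0,0.009,0,0.002,0,0.009,0,0.002,0,0.009,0,0.002,0,0.009,0,0.002,0,0.009,0,0.002,0]}}

```text
t: 45.65
position: [552.7, 2.3, 135.3]
ee_rot: [180.0, 0.3, -0.0]
wrist_force: [-7.7, 2.8, 1.1]
width: 21.5
```

Request:
{"method": "step_arm", "body": {"steps": [0.002,0,0.001,0,0.004,0,0.002,0,0.006,0,0.002,0,0.007,0,0.002,0,0.007,0,0.002,0,0.007,0,0.002,0,0.007,0,0.002,0,0.007,0,0.002,0,0.007,0,0.002,0,0.007,0,0.002,0]}}

```text
t: 46.9
position: [552.7, 2.3, 135.3]
ee_rot: [179.9, 0.4, -0.0]
wrist_force: [-9.4, 2.0, 3.2]
width: 21.6
```

Steady stop at x = 552.6 with ~9 N: seat bearing. Release and retreat.

Request:
{"method": "step_arm", "body": {"steps": [0,0,0,0,0,0,0,0,0,0,0,0,0,0,0,0,0,0,0,0,0,0,0,0,0,0,0,0,0,0,0,0,0,0,0,0,0,0,0,0], "claw": -0.1}}

```text
t: 48.15
position: [556.0, 2.6, 136.5]
ee_rot: [180.0, 0.0, 0.0]
wrist_force: [0.2, 0.4, -1.1]
width: 48.0
```

Request:
{"method": "step_arm", "body": {"steps": [0,0,0.08,0,0,0,0.18,0,0,0,0.3,0,0,0,0.42,0,0,0,0.54,0,0,0,0.66,0,0,0,0.78,0,0,-0.1,0.9,0,0,-0.2,1,0,0,-0.3,1,0]}}

```text
t: 49.4
position: [556.5, -34.9, 257.5]
ee_rot: [180.0, -0.1, -0.1]
wrist_force: [-0.7, 1.0, -0.6]
width: 47.7
```

Request:
{"method": "step_arm", "body": {"steps": [-0.1,0.1,0,0,-0.2,0.2,0,0,-0.3,0.3,0,0,-0.4,0.4,0,0,-0.5,0.5,0,0,-0.6,0.6,0,0,-0.7,0.7,0,0,-0.7,0.8,0,0,-0.7,0.9,0,0,-0.7,1,0,0]}}

```text
t: 50.65
position: [472.4, 87.5, 256.5]
ee_rot: [-180.0, -0.0, 0.0]
wrist_force: [0.2, -0.0, 0.5]
width: 47.9
```

```bash
python3 - <<'E'
from h import *
s=readout.get_state(); print(s["position"],s["t"],s["width"])
for n in("top","side"):
    im=viewer.grab_frame(n); cv2.imwrite(f"pics/e1_{n}_full.png",im[:,:,::-1])
    u=proj(n,[585,2,115]); x,y=int(u[0]),int(u[1]); c=cv2.resize(im[y-40:y+40,x-50:x+50],None,fx=7,fy=7,interpolation=cv2.INTER_CUBIC)
    print(x-50,y-40)
    cv2.imwrite(f"pics/e1_{n}.png",c[:,:,::-1])
E
```

```text
[472.36051424  87.45637566 256.50923423] 50.65 47.92880850774135
273 207
251 194
```

View pics/e1_top.png

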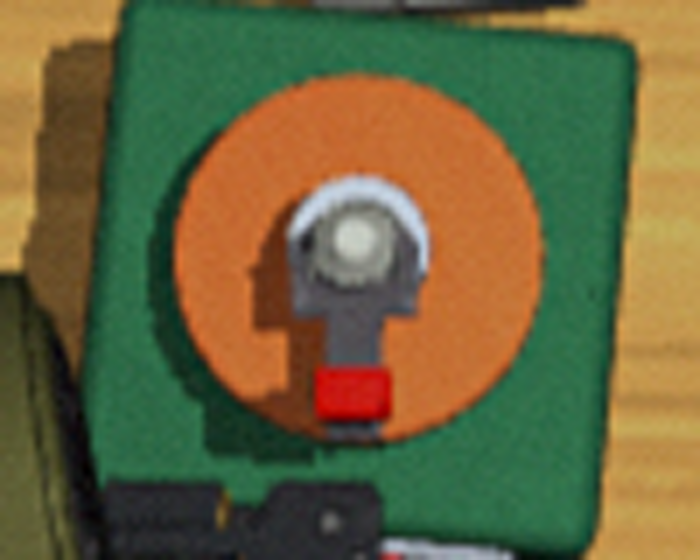

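View pics/e1_side.png

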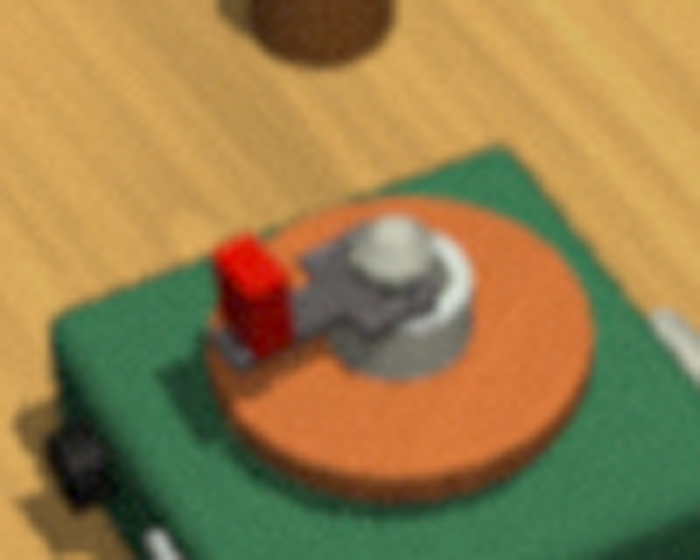

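In the top crop the clip sits square behind the head with its jaws around the spindle; the lap is flat in both. I overlay the clip's home model to check the last millimetres.

```bash
python3 - <<'E'
from h import *
out=[]
for n,o in(("top",(273,207)),("side",(251,194))):
    im=cv2.imread(f"pics/e1_{n}_full.png")
    for dx in (0,-4):
        c=cv2.resize(im[o[1]:o[1]+80,o[0]:o[0]+100],None,fx=8,fy=8,interpolation=cv2.INTER_CUBIC)
        def poly(P,C):
            pts=np.array([(proj(n,(596.8+dx+p[0],2.1+p[1],114.5+p[2]))-o+.5)*8 for p in P],np.int32); cv2.polylines(c,[pts],True,C,1)
        poly([(-52,-11,32),(-38,-11,32),(-38,11,32),(-52,11,32)],(255,255,0))
        poly([(-56,-8,4),(-52,-8,4),(-52,8,4),(-56,8,4)],(0,255,255))
        out.append(c[:,:][120:480,160:560] if n=="top" else c[120:480,100:500])
cv2.imwrite("pics/home.png",np.vstack([np.hstack(out[:2]),np.hstack(out[2:])])[:, :])
g=cv2.imread("pics/e1_top_full.png"); hsv=cv2.cvtColor(g,cv2.COLOR_BGR2HSV)
for n,o in(("top",(273,207)),("side",(251,194))):
    f=cv2.imread(f"pics/e1_{n}_full.png"); m=np.zeros((480,640),bool); R=f[...,2].astype(int); m=(R>90)&(f[...,1]<35)&(f[...,0]<35)
    m[:o[1]]=0;m[o[1]+80:]=0;m[:,:o[0]]=0;m[:,o[0]+100:]=0
    ys,xs=np.nonzero(m); print(n,len(xs),xs.mean(),ys.mean(),atz(n,(xs.mean(),ys.mean()),146.5) if n=="top" else "")
E
```

```text
top 75 322.8666666666667 263.0 [550.15255423   1.69839292 146.5       ]
side 94 287.5744680851064 236.18085106382978
```

View pics/home.png

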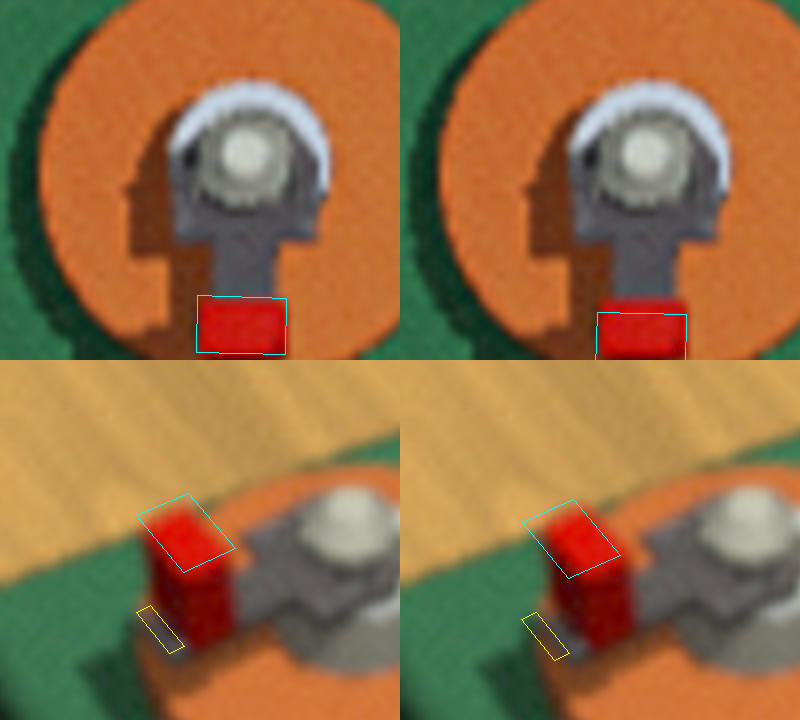

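View pics/e1_side_full.png

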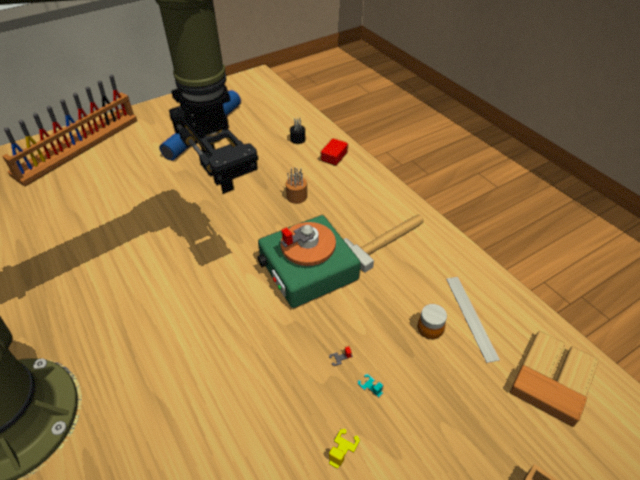

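The overlay fits the home position (dx = 0), clearly not 4 mm short, and the bystanders have not moved. Handing in.

```bash
python3 - <<'E'
from workcell import ticket, readout
print(readout.get_state()["t"]); print(ticket.sign_off())
E
```

```text
50.75
the job is handed in; nothing more can be done
None
```

I gripped the copper lap by its hub and set it on the spindle, hub up. I then gripped the larger dark clip by its red grip and pushed it along +x into the groove. The job was handed in at about 51 s, with the gripper open and clear of everything.

- **Push:** First contact came about 9 mm before the final stop, as described for the groove. The highest end-of-step force I read was about 11.5 N. After that the clip went past the hump and stopped at a steady x ≈ 552.6 mm. I pressed the seat with about 9 N and let go. Force is only reported at the end of each step, so a short peak could have been missed.
- **Lap and clip, last pictures:** The lap lay flat and centred on the flange. The clip matched its home outline to about 1 mm in both views. That is near the limit of the calibration, so the force and the hard stop are the firmer evidence that it is home.
- **Bystanders:** In the side view, the pot, jar and hammer looked to be where they started.
- **Checks that failed or disagreed:**
  - The clip was hidden from both cameras during the push, so I placed it by its measured position and by force alone.
  - The automatic edge fit of the seated lap in the side view was spoiled by the arm blocking the view.
  - The red-pixel centre of the grip in the top view read about 1.6 mm short of home, probably because the grip's side face was counted too. The outline overlay did not show that gap.

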